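Rack the parts bin and clip it in

TASK

Set the red parts bin down on the low end of the sloped rack, tall back wall facing uphill, and let go of it. Then slide it up the ramp, without lifting it off the ramp, until its back rests against the stop at the top; only then snap the yellow sprung clip over its back wall so it stays shut, and leave the bottle, spray can, cup and wrench alone.

Things in the scene. Friction and masses are not known exactly. Their poses are not given: they have to be found in the camera images.
- bin: Loose red open parts bin, 0.28-0.56 kg: 110 long (x), 58 wide (y), walls 4 thick. Origin: centre of underside, near the centre of mass. x points to its tall back wall, y across, z up. Back wall 52 tall; side walls 52 tall from x = -17 to the back, 30 tall further forward; front wall (x = -55, paper label) 30 tall. Grip it across its width at about x = +15.
- deck: Ramp of the fixed rack: aluminium plate 270 long, 9 degree slope. Origin: on its surface at the foot of the stop's face, mid-width. x up the slope, y across, z square to the plate, which runs to x = -270 (low end 16 above the bench). Blue curbs: inner faces y = +-34, 8 thick, 10 tall. Blue stop board: x 0 to 8, 52 tall. Bin is home with its origin at x = -55. Friction holds the bin anywhere.
- clip (a joint): Angle of the yellow sprung clip on the stop. 0: shut, arm parallel to the deck, pad on the bin's back wall, lip inside the bin. Grows as it opens; starts near its open end, 1.9 (leaning uphill). Over-centre: above about 0.95 rad the spring drives it open, below that shut (to -0.2 if no bin is there). Needs about 3 N at the tip; drawn down the slope past the middle it snaps shut.
- clip_hinge (a point): Hinge axis of the clip, on top of the stop board, fixed to the rack at deck x = +12, y = 0, z = 62 mm; the axis runs along the deck's y.
- clip_tip (a point): Centre of the crossbar at the clip's free end: a yellow bar 10 thick, 44 long across the rack, 58 mm from the hinge axis. The arm between is 26 wide, 4 thick. Open, it stands above the stop.
- oil: Bystander: white plastic oil bottle, 64 across, 170 tall, origin at the centre of its base. Leave alone.
- spray: Bystander: red spray can, 54 across, 160 tall, origin at the centre of its base. Leave alone.
- cup: Bystander: aluminium cup, 72 across, 60 tall, origin at the centre of its base. Leave alone.
- wrench: Bystander: steel wrench 170 long lying along its x axis, origin under its middle. Leave alone.
There are look-alikes about, which are no part of the job. Of the things like the bin, leave any that is green or purple; of the rest the larger one is meant.

How it is judged:
By the outcome, as a careful person would: the job done as asked, in the order asked, and still so for the second after the job is handed in, with the robot touching nothing.
It also fails if it takes over 61 s, if anything falls off the work surface, if the arm or the gripper's body presses on something with over 40 N, if the wrist force passes 120 N, or if a joint passes its speed limit or range.

ROBOT

A 7-joint arm with a two-finger parallel gripper is mounted at the origin on the work surface. World frame = base frame: x ahead of the robot, y to its left, z up, the work surface at z = 0. Lengths are in m, angles in rad, forces in N, time in s.
With the tool pointing down it reaches from about 0.425 to 0.925 m from the base axis. Payload 6.8 kg.
Tool frame: the origin (TCP) lies on the front face of the gripper's body, between the roots of the fingers; the fingertips stand 73 mm ahead of it and the grasp point (between the pads) lies 54 mm ahead of it (tcp_to_tips is the distance from the TCP to the fingertips, in m); z points along the fingers, x is the direction in which the jaws open and shut, and the axes are right-handed (so a half turn about z gives the same grasp; the last joint's range is limited). The gripper opens to 85 mm and grips with 20 to 120 N. Pads are 22 mm wide; open, the fingers measure 114 mm over their backs; the gripper's body (76 mm by 85 mm) begins 54 mm behind the grasp point. The pads swing forward as they close: fully open they stand 13 mm farther back than shut.
Start: joints at [-0.108, 0.477, 0.022, 1.555, -0.011, 1.109, -0.083], TCP at [0.675, 0, 0.304] pointing down, gripper open.
Joint ranges: [-2.96, 2.96], [-0.34, 2.1], [-1.41, 1.46], [0.24, 2.44], [-1.37, 4.51], [0.17, 1.92], [-2.96, 2.96]. Speed limits (rad/s): [2.39, 2.39, 3.14, 3.14, 3.14, 3.14, 3.14].

INTERFACE

Orientations are given as a unit quaternion [w, x, y, z].
In Python, from station import get_obs, read_camera, hand_in, look_for, silhouettes, tcp_to_tips gives the robot as it stands. The module is installed in compiled form; this text tells all that it offers.
- The arm moves only by the tool apply_moves, never from a script. Its argument "moves" is a list of rows, each a list of 3 entries, a list of its own where there are three numbers: the shift along the tool's x, y, z in units of 25 mm (1.0 is 25 mm), then the turn, a rotation vector about the tool's x, y, z in units of 10 degrees (1.0 is 10 degrees), then the gripper's target within -1 to 1 (fully open at 1, half-way at 0, shut at -1). In form: [[[dx, dy, dz], [rx, ry, rz], jaw], ...]. A call has 1 to 20 rows; each row is the pose to reach, as a shift and turn from the pose commanded when the call began, along the tool's axes at that moment; what a row does not reach only later rows make up. A row lasts 1/8 s, in which the tool goes at most 62.5 mm and 10.7 degrees, less where a joint would pass 70% of its speed; a pose out of reach is approached as far as the arm can. A call with a gripper value outside its range is refused whole. The fingers move at their own pace and stop on an object; "force" is the grip in N (left out, the last holds). Time passes only in rows, so rows that repeat a pose let the fingers close. It gives the time, the measured TCP pose, the force and the opening at its end, in the units of the state.
- get_obs(): the state, without advancing time (a new reading comes with each control period).
- read_camera(name): name is "scene" or "side" or "wrist"; returns a dict with "color" (420x560x3 uint8, red, green, blue), "mtx" (3x3 intrinsics, pixels), "eye" and "rotation" of the camera in the world; the wrist camera has in their place "hand_eye" (4x4, takes a point from camera to tool coordinates, whose origin is the TCP and whose axes are the tool frame's). Camera axes: x right, y up, looking along -z (the intrinsics and any distortion apply to the point x, -y, -z); pixel columns grow to the right and rows downward; lengths in m; the calibration is good to about 2 mm. A picture is of the moment at which its call begins: read the wrist's pose just before it. There is no depth.
- hand_in(): hands the job in, once; it reports no verdict.
Trained networks look in the newest picture that a camera, given by its name, has taken for a name from the list of things; names that differ only in an ending like _2 or _b are one class to them, and where a whole thing is asked for, a point or a joint stands for the part that bears it (a point fixed in the world has none). Each returns a list of dicts, best first, with "conf" (0 to 1); they miss things now and then, are a little off and sometimes report something else, mostly with a low value. They report only what shows in the picture. A call takes as long as a camera call. They do not tell look-alikes from the thing itself.
- look_for(camera, query): "pixel" ([row, column] in pixels, amid what is visible of it).
- silhouettes(camera, query): "mask" (420x560 bool, what is visible of it) and "pixel" ([row, column] in pixels, amid what is visible of it).
The state is a dict: "t": time; "q": joint angles; "joint_vel": joint speeds; "joint_torque": joint torques, N m; "eef_pos": TCP position; "tool_rot": TCP orientation; "contact_force": force on the tool from outside, world axes, zero at the start; "torque": the same for the moment, N m; "gripper_width": opening from 0.0 (shut) to 1.0 (fully open).
Only numpy, scipy, OpenCV 4.12 (cv2) and the standard library are available. Lean on these libraries where they do the work, as an engineer would, in place of code of your own. Each camera call takes 0.05 s, during which the arm holds its last target.

## Working session

There is one attempt and no reset: what is moved stays moved. The work goes in short steps, Python scripts to look and compute and a tool call to move; the robot and the scene stay as the last step left them, time stands still between calls to the robot, and variables do not carry over. Pictures are saved under pics/ and viewed, and the job is handed in when it is done.

Besides the shell and the picture viewer there is one more tool, called after ">>>" as name(argument=value, ...) on one line, values as JSON. apply_moves: Moves the arm, as the interface text tells. Its arguments: {"type":"object","properties":{"moves":{"type":"array"},"force":{"type":"number"}},"required":["moves"]}

```bash
mkdir -p pics; ls
cat > h.py <<'E'
import numpy as np, cv2
from station import *
from scipy.spatial.transform import Rotation as R
def save(n,img): cv2.imwrite('pics/'+n+'.png',cv2.cvtColor(img,cv2.COLOR_RGB2BGR))
def proj(c,P,o=None):
    P=np.atleast_2d(P); 
    if 'eye' in c: E=np.array(c['eye']);Rm=np.array(c['rotation'])
    else:
        Rt=R.from_quat(np.roll(o['tool_rot'],-1)).as_matrix(); H=np.array(c['hand_eye'])
        Rm=Rt@H[:3,:3]; E=Rt@H[:3,3]+np.array(o['eef_pos'])
    p=(P-E)@Rm; q=np.c_[p[:,0],-p[:,1],-p[:,2]]@np.array(c['mtx']).T
    return q[:,:2]/q[:,2:]  # col,row
def ray(c,rc,o=None):
    if 'eye' in c: E=np.array(c['eye']);Rm=np.array(c['rotation'])
    else:
        Rt=R.from_quat(np.roll(o['tool_rot'],-1)).as_matrix(); H=np.array(c['hand_eye'])
        Rm=Rt@H[:3,:3]; E=Rt@H[:3,3]+np.array(o['eef_pos'])
    d=np.linalg.inv(np.array(c['mtx']))@np.array([rc[1],rc[0],1.]); d=np.array([d[0],-d[1],-d[2]])
    return E,Rm@d
def onz(c,rc,z,o=None):
    E,d=ray(c,rc,o); return E+d*(z-E[2])/d[2]
E
python3 - <<'E'
from h import *
o=get_obs(); print(o)
for n in ['scene','side','wrist']:
    c=read_camera(n); save(n+'0',c['color']); print(n,{k:v for k,v in c.items() if k!='color'})
    for q in ['bin','deck','clip','clip_tip','oil','spray','cup','wrench']:
        print(n,q,[(np.round(d['pixel']).tolist(),round(d['conf'],2)) for d in look_for(n,q)])
E
```

```text
pics
{'t': 0.0, 'q': array([-0.10807817,  0.47784076,  0.02233297,  1.55646117, -0.01148764,
        1.10929685, -0.0830983 ]), 'joint_vel': array([-1.50248515e-03,  7.11367922e-04,  1.17762929e-03,  4.79793803e-04,
       -1.75269534e-03,  8.16286131e-05,  7.09532394e-04]), 'joint_torque': array([-5.45967814e-04, -5.96443820e+01,  1.60769675e+00, -2.81194621e+01,
        1.24063640e-02,  9.39900521e-03,  2.20753498e-05]), 'eef_pos': array([ 6.74536591e-01, -1.89778796e-05,  3.02894100e-01]), 'tool_rot': array([ 7.45705788e-05,  9.99999559e-01,  6.44559372e-06, -9.36008531e-04]), 'contact_force': array([-0.10810238,  0.09055364, -0.06882322]), 'torque': array([-0.00150976,  0.01514589, -0.02044411]), 'gripper_width': 1.0020854998869329}
scene {'mtx': array([[449.68746612,   0.        , 283.16246098],
       [  0.        , 449.68746612, 209.64629627],
       [  0.        ,   0.        ,   1.        ]]), 'eye': array([ 0.98707833, -0.44577157,  0.85878514]), 'rotation': array([0.86946925, 0.27591643, 0.12389076, 0.39056936])}
scene bin [([298.0, 123.0], 0.92), ([230.0, 157.0], 0.81), (
[... 1140 characters left out ...]
,   0.        ,   1.        ]]), 'hand_eye': array([[ 9.99999943e-01,  1.19206130e-04, -3.14622984e-04,
         3.69662611e-04],
       [ 3.37912978e-05, -9.65985671e-01, -2.58595596e-01,
        -6.48008172e-02],
       [-3.34747475e-04,  2.58595571e-01, -9.65985620e-01,
        -6.99808764e-02],
       [ 0.00000000e+00,  0.00000000e+00,  0.00000000e+00,
         1.00000000e+00]])}
wrist bin [([412.0, 76.0], 0.84), ([364.0, 182.0], 0.6), ([312.0, 29.0], 0.59)]
wrist deck [([129.0, 164.0], 0.78)]
wrist clip []
wrist clip_tip [([192.0, 432.0], 0.18)]
wrist oil [([195.0, 431.0], 0.75)]
wrist spray [([40.0, 481.0], 0.83)]
wrist cup [([328.0, 370.0], 0.63)]
wrist wrench [([123.0, 168.0], 0.71)]
```

```bash
sed -i "s/Rm=np.array(c\['rotation'\])/Rm=R.from_quat(np.roll(c['rotation'],-1)).as_matrix()/" h.py; grep -n "np.roll" h.py
```

```text
7:    if 'eye' in c: E=np.array(c['eye']);Rm=R.from_quat(np.roll(c['rotation'],-1)).as_matrix()
9:        Rt=R.from_quat(np.roll(o['tool_rot'],-1)).as_matrix(); H=np.array(c['hand_eye'])
14:    if 'eye' in c: E=np.array(c['eye']);Rm=R.from_quat(np.roll(c['rotation'],-1)).as_matrix()
16:        Rt=R.from_quat(np.roll(o['tool_rot'],-1)).as_matrix(); H=np.array(c['hand_eye'])
```

View pics/scene0.png

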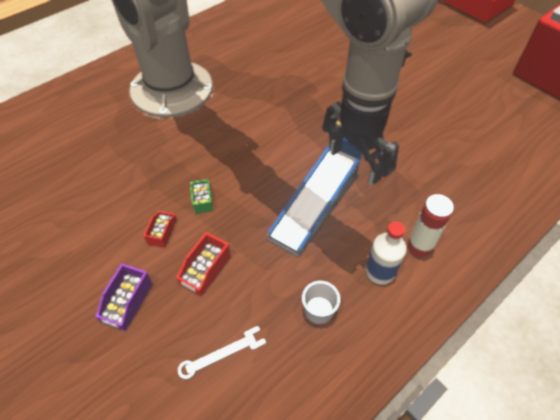

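View pics/side0.png

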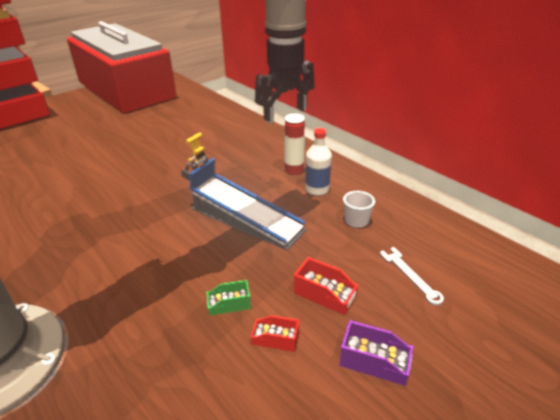

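View pics/wrist0.png

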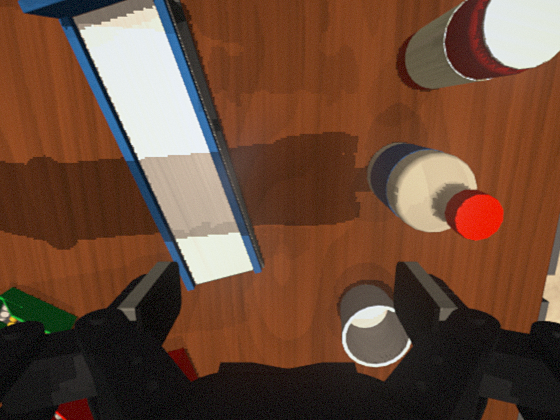

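Run:
```python
from h import *
import cv2
for n,(r0,r1,c0,c1),k in [('side',(120,250,170,320),5),('side',(250,390,200,420),3.6),('scene',(130,300,130,370),3.3)]:
    im=cv2.imread(f'pics/{n}0.png')[r0:r1,c0:c1]
    cv2.imwrite(f'pics/{n}0_c{c0}.png',cv2.resize(im,None,fx=k,fy=k,interpolation=cv2.INTER_CUBIC))
im=cv2.imread('pics/wrist0.png'); cv2.imwrite('pics/w0c.png',cv2.resize(im[0:300,0:280],None,fx=2,fy=2))
```

```text
(no output)
```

View pics/side0_c170.png

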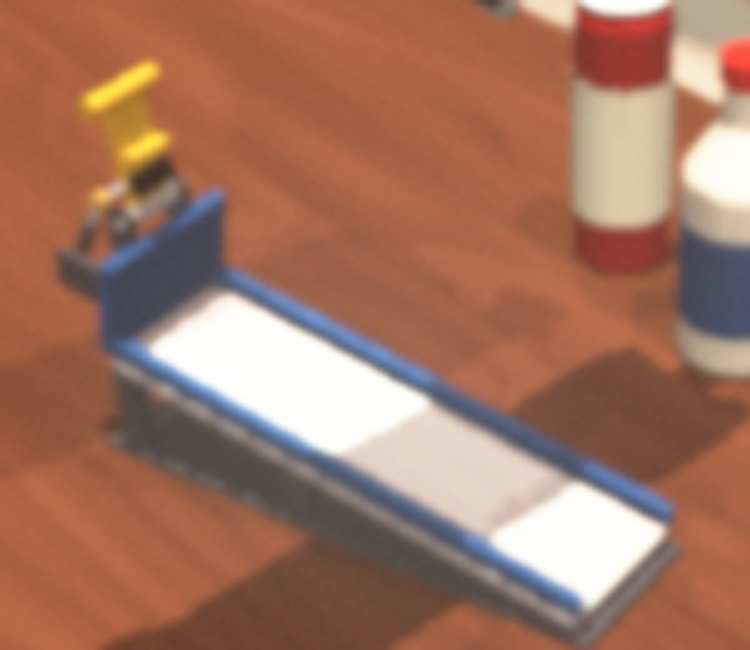

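View pics/side0_c200.png

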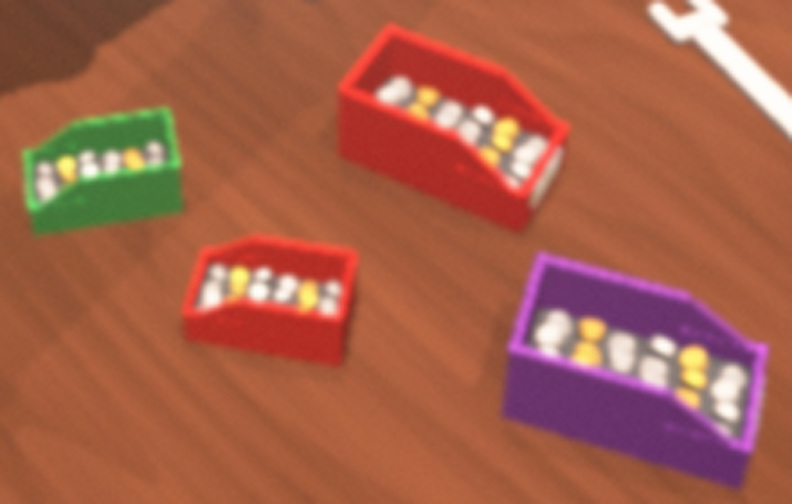

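View pics/scene0_c130.png

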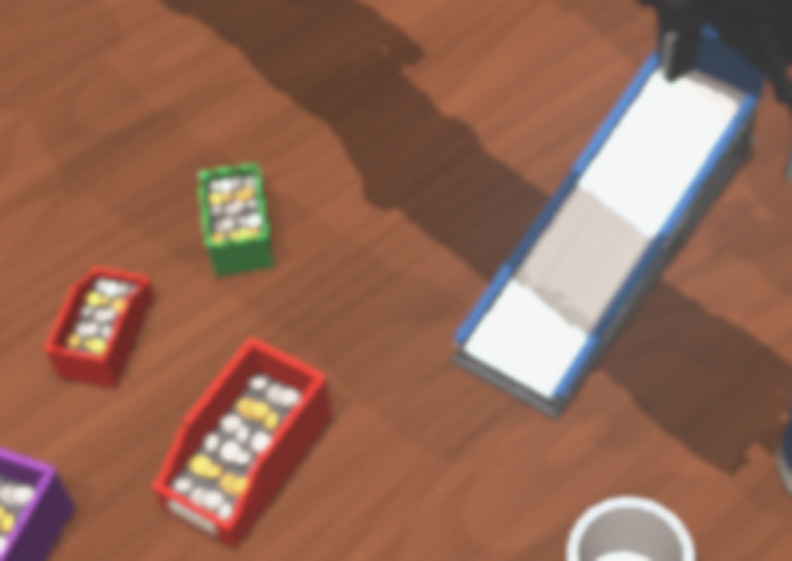

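View pics/w0c.png

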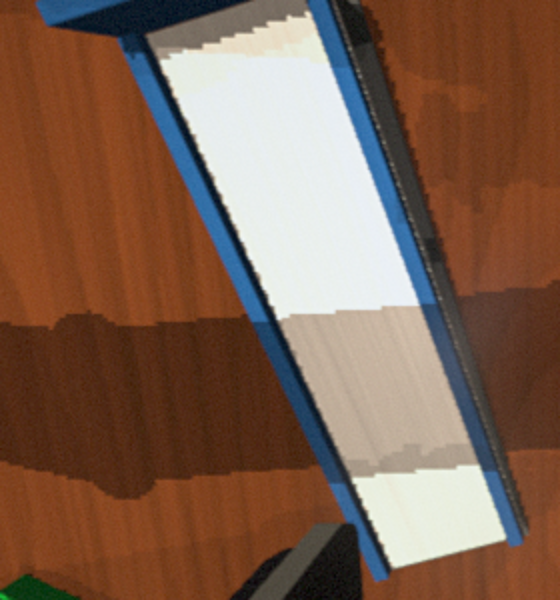

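```bash
cat > fit0.py <<'E'
from h import *
from scipy.optimize import least_squares
o=get_obs(); C={n:read_camera(n) for n in ['scene','side','wrist']}
def pose(p,pitch):
    return R.from_euler('ZY',[p[3],-pitch]).as_matrix(), np.array(p[:3])
def fit(obs,p0,pitch,fix_z=None):
    def res(p):
        Rm,t=pose(p,pitch); r=[]
        for n,P,uv in obs: r.append(proj(C[n],Rm@np.array(P,float)/1000+t,o)[0]-uv)
        return np.array(r)
    s=least_squares(lambda p:res(p).ravel(),p0,loss='soft_l1',f_scale=2)
    return s.x,res(s.x)
sd=lambda x,y:np.array([170+x/5,120+y/5]); sb=lambda x,y:np.array([200+x/3.6,250+y/3.6]); sc=lambda x,y:np.array([130+x/3.3,130+y/3.3]); w=lambda x,y:np.array([x/2,y/2])
deck=[('side',(-270,42,10),sd(574,608)),('side',(-270,-42,10),sd(674,512)),('side',(-270,-34,0),sd(667,530)),
('side',(0,42,52),sd(103,270)),('side',(0,-42,52),sd(222,200)),
('wrist',(-270,-34,0),w(506,538)),('wrist',(-270,-42,10),w(524,537)),('wrist',(-270,42,10),w(377,580)),('wrist',(-270,34,10),w(388,575)),
('wrist',(0,-34,0),w(310,12)),('wrist',(0,42,10),w(122,38)),
('scene',(-270,42,10),sc(458,338)),('scene',(-270,-42,10),sc(567,397)),('scene',(-270,-34,0),sc(553,397))]
x,r=fit(deck,[0.6,0.2,0.06,1.8],np.radians(9)); print('deck',x.round(4),np.degrees(x[3]).round(2)); print(r.round(1).tolist())
bn=[('side',(55,-29,52),sb(392,27)),('side',(55,29,52),sb(341,92)),('side',(-55,-29,30),sb(568,127)),('side',(-55,29,0),sb(522,230)),('side',(55,29,0),sb(342,160)),
('scene',(55,29,52),sc(255,341)),('scene',(55,-29,52),sc(328,377)),('scene',(-55,29,30),sc(158,488)),('scene',(-55,-29,0),sc(236,547)),('scene',(55,-29,0),sc(330,415))]
b,r=fit(bn,[0.55,-0.1,0,1.6],0); print('bin',b.round(4),np.degrees(b[3]).round(2)); print(r.round(1).tolist())
E
python3 fit0.py
```

```text
deck [0.5365 0.1488 0.0539 1.8388] 105.36
[[1.0, 0.2], [0.8, -0.5], [-0.2, 0.8], [2.1, 1.0], [1.6, -0.3], [1.9, -1.9], [-0.4, 1.9], [-0.7, -0.9], [0.8, -0.1], [-0.3, -13.0], [-0.4, 0.6], [-2.1, -0.1], [-2.7, 0.1], [-1.3, 0.1]]
bin [ 0.5403 -0.2701 -0.0051  1.9007] 108.9
[[-0.6, -0.1], [-0.3, -0.3], [0.5, -0.5], [0.1, 1.4], [-0.8, -0.6], [-0.9, -0.6], [-0.3, -0.0], [-1.0, 0.1], [0.7, 1.3], [1.5, 0.7]]
```

>>> apply_moves(moves=[[[-1.4,2.5,0.2],[0,0,-0.5],1],[[-2.8,5,0.4],[0,0,-1],1],[[-4.2,7.5,0.6],[0,0,-1.5],1],[[-5.6,10.2,0.8],[0,0,-1.9],1],[[-5.6,10.2,0.8],[0,0,-1.9],1],[[-5.6,10.2,0.8],[0,0,-1.9],1]])

```text
t: 2.25
eef_pos: [0.5324, -0.2595, 0.2839]
tool_rot: [0.001, 0.987, 0.161, -0.001]
contact_force: [-0.1, 0.9, 0.2]
gripper_width: 0.998
```

Run:
```python
from h import *
o=get_obs(); print(o['t'],o['eef_pos'],o['tool_rot'],o['joint_vel'].round(3))
c=read_camera('wrist'); save('w1',c['color']); save('sc1',read_camera('scene')['color'])
d=silhouettes('wrist','bin'); print([(x['pixel'],x['conf']) for x in d])
```

```text
2.25 [ 0.53244753 -0.25945838  0.28387446] [ 7.68682295e-04  9.86902400e-01  1.61315127e-01 -7.01222929e-04] [-0.053  0.004 -0.067 -0.017 -0.02  -0.002 -0.028]
[([166.8, 144.1], 0.85), ([194.5, 288.9], 0.8), ([32.8, 161.0], 0.62), ([325.1, 202.2], 0.59)]
```

View pics/w1.png

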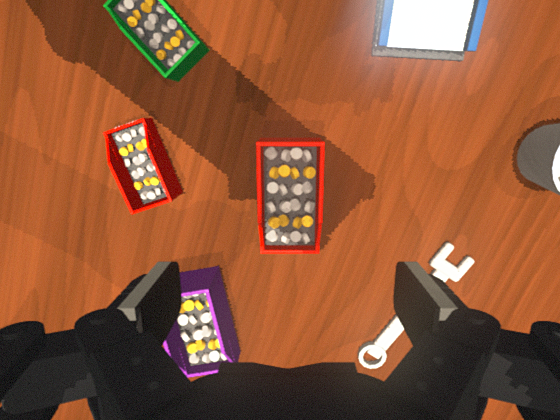

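View pics/sc1.png

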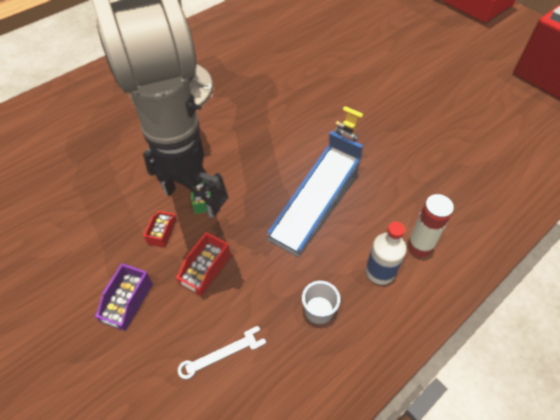

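Run:
```python
import cv2
im=cv2.imread('pics/sc1.png')[95:260,260:380]; cv2.imwrite('pics/sc1c.png',cv2.resize(im,None,fx=3.6,fy=3.6,interpolation=cv2.INTER_CUBIC))
im=cv2.imread('pics/w1.png')[0:270,240:500]; cv2.imwrite('pics/w1c.png',cv2.resize(im,None,fx=2.2,fy=2.2,interpolation=cv2.INTER_CUBIC))
```

```text
(no output)
```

View pics/sc1c.png

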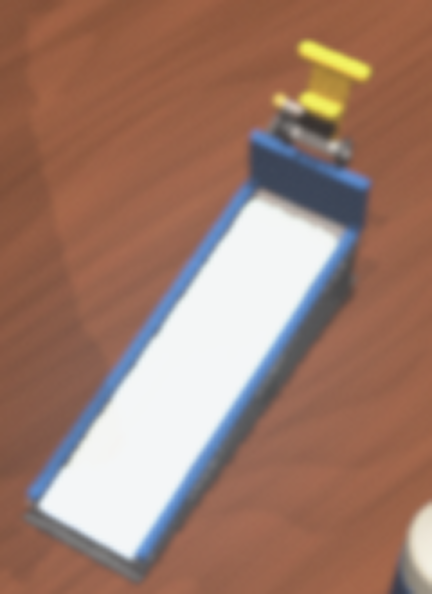

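View pics/w1c.png

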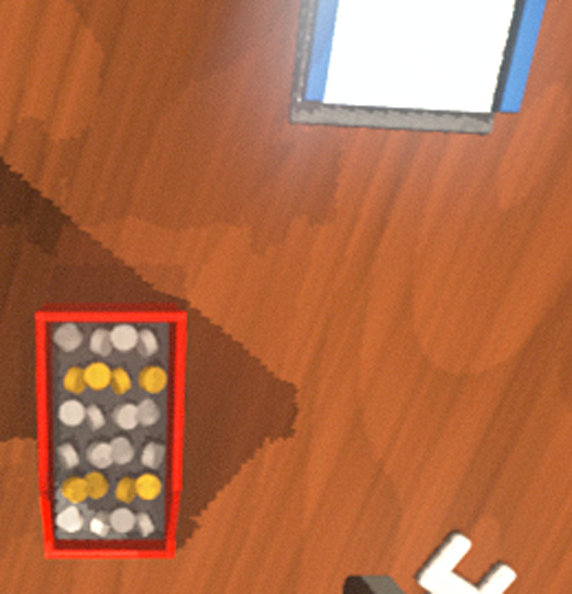

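```bash
cat > fit1.py <<'E'
from h import *
from scipy.optimize import least_squares
o=get_obs(); C={n:read_camera(n) for n in ['scene','side','wrist']}
def pose(p,pitch): return R.from_euler('ZY',[p[2],-pitch]).as_matrix()
def fit(obs,p0,pitch,z,names,o=o):
    # xy yaw + per camera small pixel offset (calibration) with prior
    def res(p):
        Rm=pose(p,pitch); t=np.array([p[0],p[1],z]); r=[]
        for n,P,uv in obs:
            off=p[3+2*names.index(n):5+2*names.index(n)]
            r.append(proj(C[n],Rm@np.array(P,float)/1000+t,o)[0]+off-uv)
        return np.array(r)
    s=least_squares(lambda p:np.r_[res(p).ravel(),p[3:]*1.0],list(p0)+[0]*2*len(names),loss='soft_l1',f_scale=2)
    return s.x,res(s.x)
if __name__=='__main__':
    sd=lambda x,y:np.array([170+x/5,120+y/5]); sb=lambda x,y:np.array([200+x/3.6,250+y/3.6]); sc=lambda x,y:np.array([130+x/3.3,130+y/3.3]); s2=lambda x,y:np.array([260+x/3.6,95+y/3.6]); w=lambda x,y:np.array([240+x/2.2,y/2.2])
    deck=[('side',(-270,42,10),sd(574,608)),('side',(-270,-42,10),sd(674,512)),('side',(-270,-34,0),sd(667,530)),
    ('side',(0,42,52),sd(103,270)),('side',(0,-42,52),sd(222,200)),
    ('scene',(-270,42,10),s2(30,495)),('scene',(-270,-42,10),s2(148,557)),('scene',(-270,-34,0),s2(133,560)),
    ('scene',(0,42,52),s2(250,137)),('scene',(0,-42,52),s2(369,188)),
    ('wrist',(-270,-34,10),w(499,112)),('wrist',(-270,-42,10),w(519,112)),('wrist',(-270,42,10),w(305,100)),('wrist',(-270,34,0),w(325,101))]
    x,r=fit(deck,[0.54,0.15,1.84],np.radians(9),0.016+.27*np.sin(np.radians(9)),['side','scene','wrist']); print('deck',x.round(4),np.degrees(x[2]).round(2)); print(r.round(1).tolist())
    bn=[('side',(55,-29,52),sb(392,27)),('side',(55,29,52),sb(341,92)),('side',(-55,-29,30),sb(568,127)),('side',(-55,29,0),sb(522,230)),('side',(55,29,0),sb(342,160)),
    ('scene',(55,29,52),sc(255,341)),('scene',(55,-29,52),sc(328,377)),('scene',(-55,29,30),sc(158,488)),('scene',(-55,-29,0),sc(236,547)),('scene',(55,-29,0),sc(330,415)),
    ('wrist',(55,29,52),w(36,311)),('wrist',(55,-29,52),w(187,311)),('wrist',(-55,29,30),w(46,557)),('wrist',(-55,-29,30),w(175,557))]
    b,r=fit(bn,[0.54,-0.27,1.9],0,0,['side','scene','wrist']); print('bin',b.round(4),np.degrees(b[2]).round(2)); print(r.round(1).tolist())
    b,r=fit(bn[-4:],[0.54,-0.27,1.9],0,0,['wrist']); print('bin wrist only',b.round(4),np.degrees(b[2]).round(2))
E
python3 fit1.py
```

```text
deck [ 0.5377  0.1545  1.8465 -0.1429  2.4319 -1.1499  1.2566  0.6654 -0.6904] 105.8
[[0.2, -0.8], [-0.2, -1.3], [-1.3, -0.0], [1.0, 0.8], [0.3, -0.4], [0.2, -0.5], [0.1, 0.1], [1.4, -0.7], [0.1, -0.1], [-0.5, 0.1], [0.3, -0.0], [0.5, 0.6], [0.2, -0.1], [-2.5, 0.2]]
bin [ 0.543  -0.2664  1.9026  0.4234  3.2103 -1.5182  0.9264  0.6836 -1.2212] 109.01
[[-0.5, -0.3], [-0.1, -0.6], [0.6, -0.9], [0.3, 0.9], [-0.6, -0.8], [-0.6, -1.2], [0.2, -0.6], [-0.7, -0.3], [1.1, 0.9], [1.8, 0.2], [-0.4, 0.0], [0.2, 0.1], [-0.6, 0.5], [0.1, 0.5]]
bin wrist only [ 0.5433 -0.2651  1.9042  0.0037 -0.1974] 109.1
```

```bash
cat >> h.py <<'E'
def go(target,Rt=None,o=None):
    """tool shift units and rotvec units to target TCP pos / rotation, from measured pose"""
    o=o or get_obs(); R0=R.from_quat(np.roll(o['tool_rot'],-1))
    d=R0.inv().apply(np.array(target)-o['eef_pos'])/.025
    r=(R0.inv()*R.from_matrix(Rt)).as_rotvec()/np.radians(10) if Rt is not None else np.zeros(3)
    return d.round(2),r.round(2)
def toolR(yaw,pitch):
    "tool frame for thing with x uphill at yaw/pitch: tool y=-x_obj, z=-z_obj, x=-y_obj"
    M=R.from_euler('ZY',[yaw,-pitch]).as_matrix(); return np.c_[-M[:,1],-M[:,0],-M[:,2]]
D0=np.array([.5377,.1545,.0582]); DR=R.from_euler('ZY',[1.8465,-np.radians(9)]).as_matrix()
def deckp(x,y,z): return D0+DR@(np.array([x,y,z])/1000)
E
python3 - <<'E'
from h import *
o=get_obs(); print(o['t'],o['eef_pos'],o['joint_vel'].round(3))
M=toolR(np.radians(109),0); print(M.round(3)); print(go([.5381,-.2518,.089],M,o))
E
```

```text
2.55 [ 0.53591356 -0.25344854  0.28395447] [ 0.001 -0.001  0.006  0.001  0.    -0.     0.002]
[[ 0.946  0.326 -0.   ]
 [ 0.326 -0.946 -0.   ]
 [-0.    -0.    -1.   ]]
(array([ 0.1 , -0.03,  7.8 ]), array([-0.  , -0.  ,  0.02]))
```

```bash
sed -i "s/^def pose/o=dict(o,eef_pos=np.array([0.53244753,-0.25945838,0.28387446]),tool_rot=np.array([7.68682295e-04,9.86902400e-01,1.61315127e-01,-7.01222929e-04]))\ndef pose/" fit1.py; python3 fit1.py
python3 - <<'E'
from h import *
o=get_obs(); print(o['eef_pos'])
c=read_camera('wrist'); save('w2',c['color'][100:300,200:400].repeat(3,0).repeat(3,1))
E
```

```text
deck [ 0.5365  0.1487  1.8423 -0.9877  1.1128  0.9712  0.4485  0.08    0.0575] 105.56
[[0.3, -0.3], [0.1, -1.0], [-1.0, 0.3], [0.9, 0.6], [0.5, -0.7], [-0.5, -0.5], [-0.6, 0.3], [0.7, -0.5], [0.1, -0.1], [-0.6, 0.2], [0.6, -0.4], [0.8, 0.1], [0.1, 0.0], [-2.5, 0.2]]
bin [ 0.5397 -0.2712  1.8964 -0.0366  1.2664  0.7409  0.6407 -0.1352 -0.2361] 108.66
[[-0.4, -0.4], [-0.2, -0.6], [1.0, -0.6], [0.4, 1.5], [-0.7, -0.8], [-0.9, -1.2], [-0.3, -0.4], [-1.4, -0.4], [0.4, 1.0], [1.5, 0.3], [-0.4, -0.2], [0.3, -0.3], [-0.3, 0.4], [0.5, 0.4]]
bin wrist only [ 5.3950e-01 -2.7120e-01  1.8952e+00  1.3000e-03 -1.9250e-01] 108.58
[ 0.53550326 -0.2541289   0.28389776]
```

View pics/w2.png

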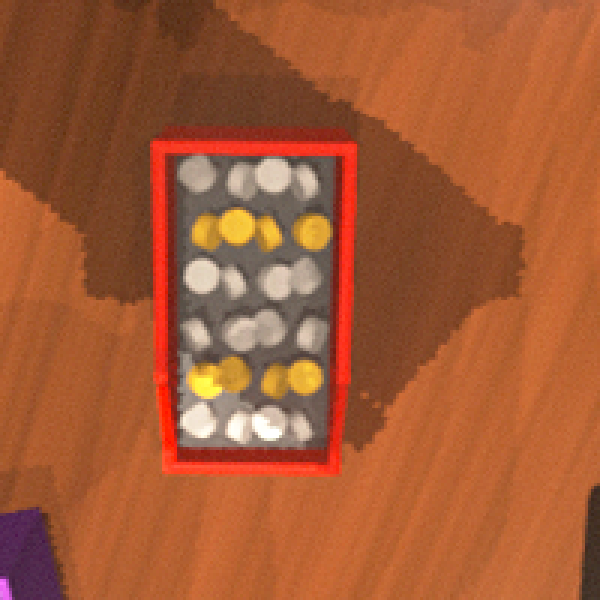

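```bash
sed -i "s/^D0=.*/D0=np.array([.5365,.1487,.0582]); DR=R.from_euler('ZY',[1.8423,-np.radians(9)]).as_matrix()/" h.py
python3 - <<'E'
from h import *
import fit1
o=get_obs(); w=lambda x,y:np.array([200+x/3-.3,100+y/3-.3])
b=[('wrist',(55,29,52),w(152,142)),('wrist',(55,-29,52),w(358,142)),('wrist',(-55,29,30),w(164,473)),('wrist',(-55,-29,30),w(341,473))]
x,r=fit1.fit(b,[.54,-.27,1.9],0,0,['wrist'],o); print(x.round(4),np.degrees(x[2]),r.round(1).tolist())
g=np.array([.5397,-.2712,.089])+.015*np.array([np.cos(1.8955),np.sin(1.8955),0]); print(g,go(g,toolR(1.8955,0),o))
E
```

```text
[ 0.5388 -0.2722  1.8945 -0.0362 -0.2483] 108.54544318032515 [[-0.3, -0.7], [0.1, -0.2], [0.0, 0.4], [0.2, 0.8]]
[ 0.53491458 -0.25698382  0.089     ] (array([-0.04,  0.08,  7.8 ]), array([-0.  ,  0.  ,  0.04]))
```

>>> apply_moves(moves=[[[0,0.1,1.8],[0,0,0],1],[[0,0.1,3.6],[0,0,0],1],[[0,0.1,5.2],[0,0,0],1],[[0,0.1,6.5],[0,0,0],1],[[0,0.1,7.4],[0,0,0],1],[[0,0.1,7.8],[0,0,0],1],[[0,0.1,7.8],[0,0,0],1],[[0,0.1,7.8],[0,0,0],-1],[[0,0.1,7.8],[0,0,0],-1],[[0,0.1,7.8],[0,0,0],-1],[[0,0.1,7.8],[0,0,0],-1],[[0,0.1,7.8],[0,0,0],-1]], force=40)

```text
t: 4.4
eef_pos: [0.5363, -0.2578, 0.0901]
tool_rot: [0.0, 0.986, 0.165, 0.001]
contact_force: [-1.8, 0.6, 6.2]
gripper_width: 0.672
```

Run:
```python
from h import *
o=get_obs(); print(o['t'],o['eef_pos'],o['gripper_width'],o['contact_force'])
c=read_camera('side'); a=c['color'][200:390,180:440].repeat(3,0).repeat(3,1); save('s3',a)
```

```text
4.4 [ 0.53634952 -0.25775275  0.09013974] 0.6724412830219595 [-1.80158595  0.5720651   6.17090044]
```

View pics/s3.png

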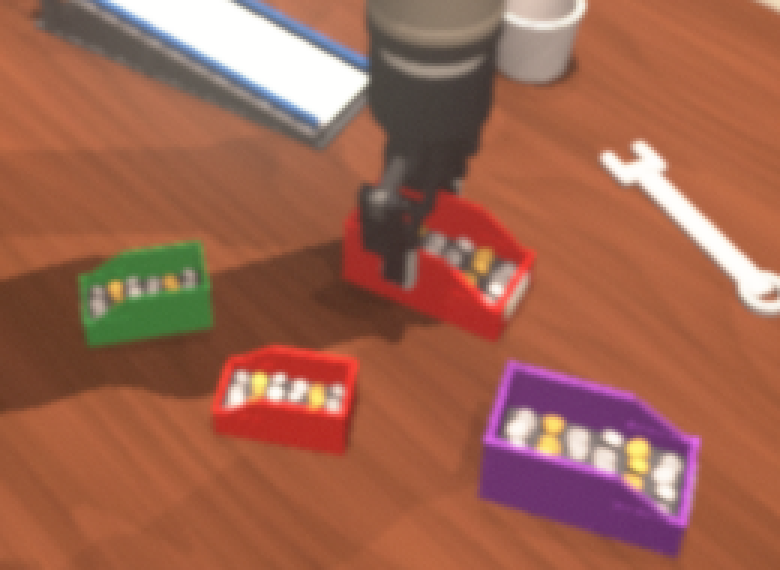

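>>> apply_moves(moves=[[[0,0,-0.4],[0,0,0],-1],[[0,0,-1.4],[0,0,0],-1],[[0,0,-2.6],[0,0,0],-1],[[0,0,-3.6],[0,0,0],-1],[[0,0,-4],[0,0,0],-1],[[0,0,-4],[0,0,0],-1]], force=60)

```text
t: 5.2
eef_pos: [0.5358, -0.2573, 0.1892]
tool_rot: [0.0, 0.986, 0.165, 0.0]
contact_force: [0.2, -0.2, -4.5]
gripper_width: 0.672
```

Run:
```python
from h import *
o=get_obs(); print(o['t'],o['eef_pos'],o['gripper_width'],o['contact_force'],o['torque'])
T=toolR(1.8423,np.radians(9)); print(deckp(-198,0,150), go(deckp(-198,0,150),T,o))
print((T).round(3))
```

```text
5.2 [ 0.53582619 -0.25731062  0.18917519] 0.6724648686956147 [ 0.23887625 -0.17016004 -4.51134825] [ 0.05584066 -0.01004283 -0.01970517]
[ 0.59523886 -0.06230421  0.17537923] (array([ 4.79, -6.6 ,  0.55]), array([0.9 , 0.02, 0.34]))
[[ 0.963  0.265 -0.042]
 [ 0.268 -0.952  0.151]
 [-0.    -0.156 -0.988]]
```

>>> apply_moves(moves=[[[0.8,-1.1,0],[0.15,0,0.05],-1],[[2.0,-2.8,0.2],[0.4,0,0.15],-1],[[3.4,-4.7,0.4],[0.6,0,0.25],-1],[[4.4,-6.0,0.5],[0.8,0.02,0.3],-1],[[4.8,-6.6,0.55],[0.9,0.02,0.34],-1],[[4.8,-6.6,0.55],[0.9,0.02,0.34],-1],[[4.8,-6.6,0.55],[0.9,0.02,0.34],-1],[[4.8,-6.6,0.55],[0.9,0.02,0.34],-1]])

```text
t: 6.2
eef_pos: [0.5951, -0.0643, 0.1751]
tool_rot: [-0.077, 0.988, 0.134, -0.011]
contact_force: [-0.6, -0.2, -3.1]
gripper_width: 0.672
```

```bash
cat > look.py <<'E'
import sys
from h import *
tag=sys.argv[1]
o=get_obs(); print(o['t'],o['eef_pos'],o['gripper_width'],o['contact_force'].round(1))
T=toolR(1.8423,np.radians(9))
print('deck tcp',(DR.T@(o['eef_pos']-D0)*1000).round(1), 'rot err', go(o['eef_pos'],T,o)[1])
def crop(n,r0,r1,c0,c1,k):
    a=read_camera(n)['color'][r0:r1,c0:c1]; a=cv2.resize(a,None,fx=k,fy=k,interpolation=cv2.INTER_CUBIC); return a
a=crop('side',120,280,150,370,3); b=crop('scene',90,290,230,400,3)
save('sd_'+tag,a); save('sc_'+tag,b); save('wr_'+tag,read_camera('wrist')['color'])
E
python3 look.py 4
```

```text
6.2 [ 0.59513183 -0.06434849  0.17513782] 0.671610236232263 [-0.6 -0.2 -3.1]
deck tcp [-200.     0.7  150.1] rot err [ 0.01  0.01 -0.01]
```

View pics/sd_4.png

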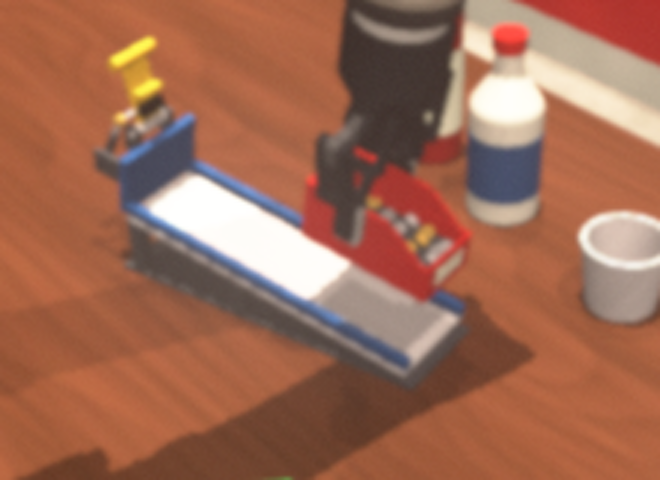

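View pics/sc_4.png

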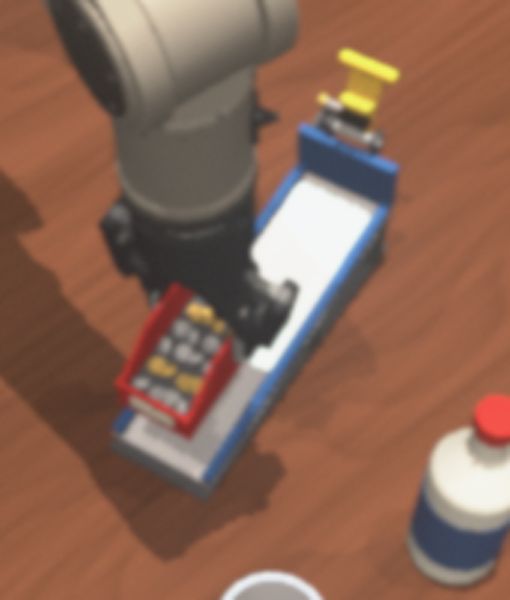

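View pics/wr_4.png

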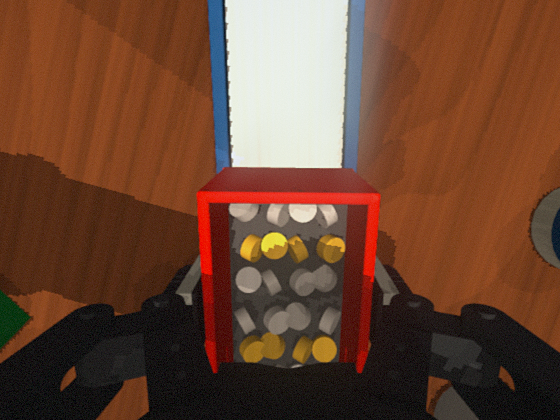

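>>> apply_moves(moves=[[[0,0,0.7],[0,0,0],-1],[[0,0,1.4],[0,0,0],-1],[[0,0,1.9],[0,0,0],-1],[[0,0,2.2],[0,0,0],-1],[[0,0,2.3],[0,0,0],-1],[[0,0,2.36],[0,0,0],-1],[[0,0,2.4],[0,0,0],-1],[[0,0,2.4],[0,0,0],-1]])

```text
t: 7.35
eef_pos: [0.5932, -0.0533, 0.1162]
tool_rot: [-0.078, 0.988, 0.135, -0.011]
contact_force: [0.4, 0.5, -2.6]
gripper_width: 0.672
```

```bash
python3 look.py 5
```

```text
7.35 [ 0.59321343 -0.05332657  0.11622183] 0.6717762592245773 [ 0.4  0.5 -2.6]
deck tcp [-198.2   -0.5   90.1] rot err [0. 0. 0.]
```

View pics/sd_5.png

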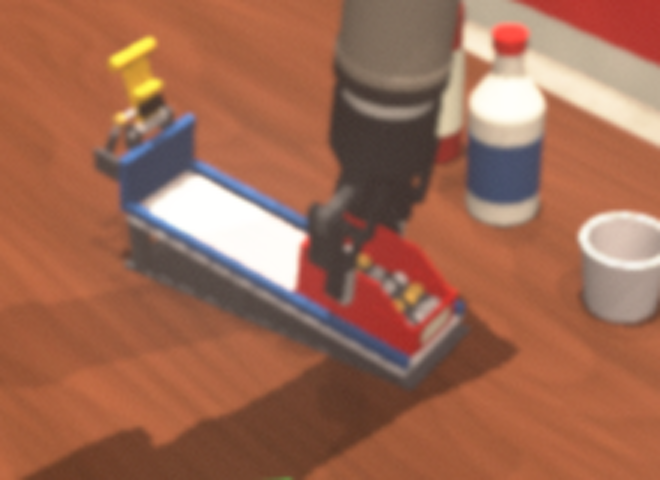

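>>> apply_moves(moves=[[[0,0,0.04],[0,0,0],-1],[[0,0,0.06],[0,0,0],-1],[[0,0,0.06],[0,0,0],-1]])

```text
t: 7.88
eef_pos: [0.5931, -0.0533, 0.116]
tool_rot: [-0.078, 0.988, 0.135, -0.011]
contact_force: [-4.6, -1.5, 9.6]
gripper_width: 0.665
```

>>> apply_moves(moves=[[[0,0,0.04],[0,0,0],-0.2],[[0,0,0.04],[0,0,0],0.8],[[0,0,0.04],[0,0,0],1],[[0,0,0.04],[0,0,0],1],[[0,0,0],[0,0,0],1],[[0,0,-1],[0,0,0],1],[[0,0,-2.5],[0,0,0],1],[[0,0,-4],[0,0,0],1],[[0,0,-4],[0,0,0],1]])

```text
t: 9.0
eef_pos: [0.5991, -0.0689, 0.2164]
tool_rot: [-0.077, 0.988, 0.135, -0.008]
contact_force: [0.2, -0.0, -1.1]
gripper_width: 1.0
```

```bash
python3 look.py 6
```

```text
9.0 [ 0.59910138 -0.06885265  0.21636495] 1.0000601306821935 [ 0.2 -0.  -1.1]
deck tcp [-198.8   -2.   191.6] rot err [ 0.01 -0.03  0.  ]
```

View pics/sd_6.png

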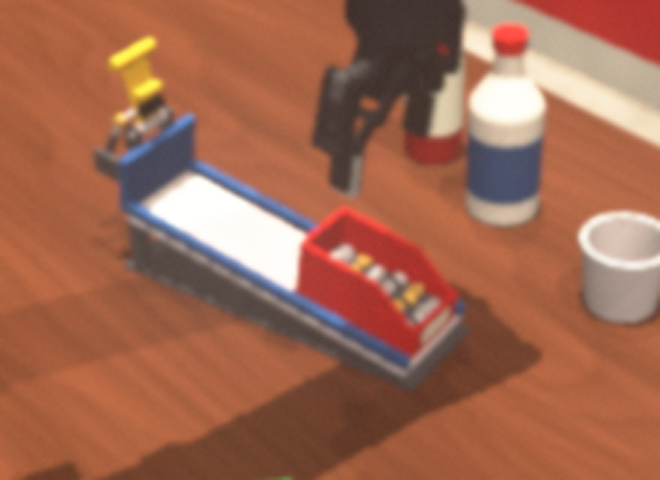

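View pics/wr_6.png

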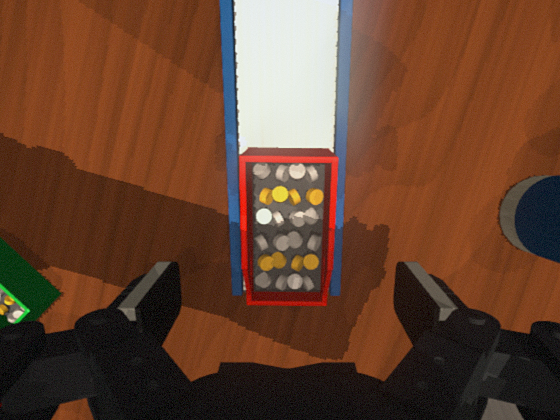

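>>> apply_moves(moves=[[[0,1.5,0],[0,0,0],-0.5],[[0,3.5,0.5],[0,0,0],-0.5],[[0,4.5,1.5],[0,0,0],-0.5],[[0,4.5,1.6],[0,0,0],-0.5],[[0,4.5,1.6],[0,0,0],-0.5],[[0,4.5,1.6],[0,0,0],-0.5]])

```text
t: 9.9
eef_pos: [0.6259, -0.1674, 0.157]
tool_rot: [-0.078, 0.988, 0.136, -0.011]
contact_force: [-0.7, 0.1, 0.2]
gripper_width: 0.25
```

```bash
python3 look.py 7
python3 - <<'E'
from h import *
for n in ['scene','side']:
    c=read_camera(n)
    for q,z in [('cup',.03),('oil',.08),('spray',.08)]:
        d=look_for(n,q)
        if d: print(n,q,onz(c,d[0]['pixel'],z).round(3), (DR.T@(onz(c,d[0]['pixel'],z)-D0)*1000).round(0))
E
```

```text
9.9 [ 0.62588156 -0.16737601  0.15698768] 0.2504370156960721 [-0.7  0.1  0.2]
deck tcp [-309.    -1.3  149. ] rot err [-0.    0.    0.02]
scene cup [ 0.761 -0.145  0.03 ] [-343. -137.   26.]
scene oil [0.796 0.005 0.08 ] [-202. -212.   54.]
scene spray [0.816 0.117 0.08 ] [-101. -260.   38.]
side cup [ 0.768 -0.152  0.03 ] [-352. -143.   27.]
side oil [ 0.745 -0.007  0.08 ] [-200. -159.   54.]
side spray [0.803 0.135 0.08 ] [ -80. -253.   35.]
```

View pics/sd_7.png

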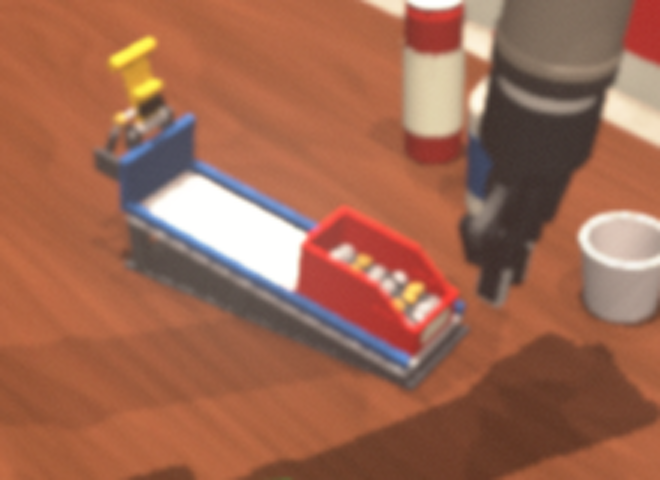

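View pics/wr_7.png

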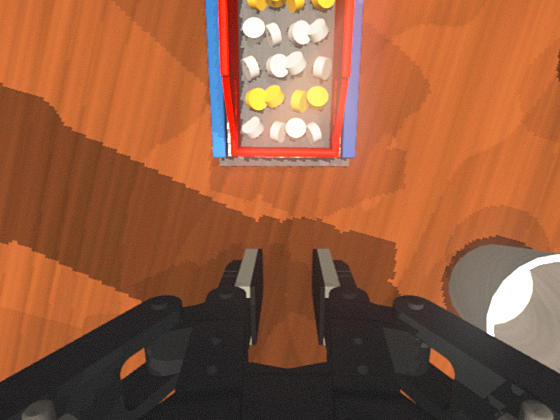

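>>> apply_moves(moves=[[[0,0,1],[0,0,0],-0.5],[[0,0,2],[0,0,0],-0.5],[[0,0,2.6],[0,0,0],-0.5],[[0,0,2.6],[0,0,0],-0.5],[[0,-0.5,2.6],[0,0,0],-0.5],[[0,-0.9,2.6],[0,0,0],-0.5],[[0,-1.1,2.6],[0,0,0],-0.5],[[0,-1.3,2.6],[0,0,0],-0.5],[[0,-1.6,2.6],[0,0,0],-0.5],[[0,-1.9,2.6],[0,0,0],-0.5],[[0,-2.2,2.6],[0,0,0],-0.5],[[0,-2.5,2.6],[0,0,0],-0.5],[[0,-2.5,2.6],[0,0,0],-0.5]])

```text
t: 12.08
eef_pos: [0.6057, -0.0983, 0.1017]
tool_rot: [-0.078, 0.988, 0.136, -0.012]
contact_force: [0.1, -0.6, -0.1]
gripper_width: 0.251
```

```bash
python3 look.py 8
```

```text
12.075 [ 0.60567137 -0.09829242  0.1016935 ] 0.2508797211715133 [ 0.1 -0.6 -0.1]
deck tcp [-246.5   -0.4   83.1] rot err [-0.01  0.01  0.01]
```

View pics/sd_8.png

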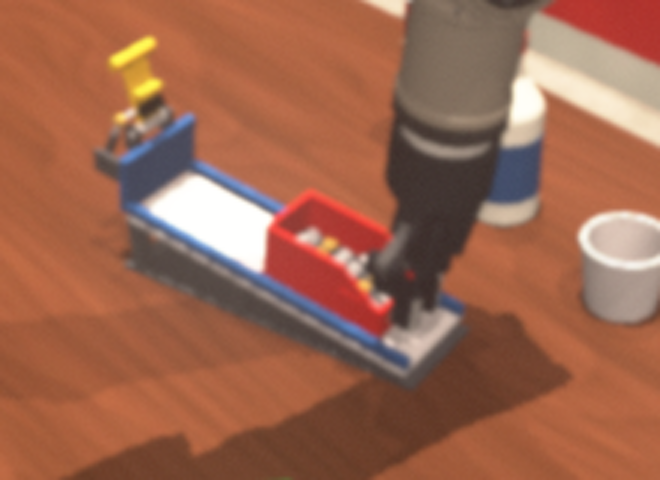

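View pics/wr_8.png

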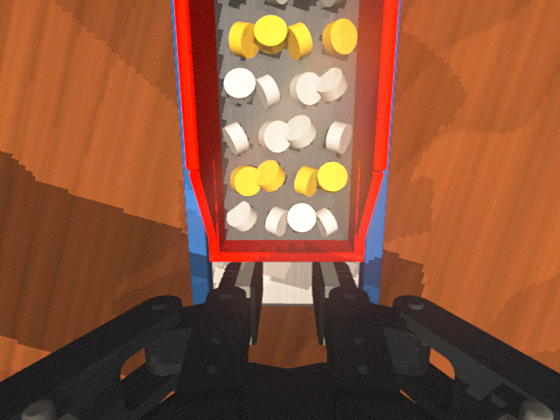

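>>> apply_moves(moves=[[[0,-0.2,0],[0,0,0],-0.5],[[0,-0.5,0],[0,0,0],-0.5],[[0,-0.9,0],[0,0,0],-0.5],[[0,-1.3,0],[0,0,0],-0.5],[[0,-1.7,0],[0,0,0],-0.5],[[0,-2.1,0],[0,0,0],-0.5],[[0,-2.5,0],[0,0,0],-0.5],[[0,-2.9,0],[0,0,0],-0.5],[[0,-3.3,0],[0,0,0],-0.5],[[0,-3.7,0],[0,0,0],-0.5],[[0,-4.0,0],[0,0,0],-0.5],[[0,-4.3,0],[0,0,0],-0.5],[[0,-4.5,0],[0,0,0],-0.5],[[0,-4.6,0],[0,0,0],-0.5],[[0,-4.6,0],[0,0,0],-0.5],[[0,-4.6,0],[0,0,0],-0.5]])

```text
t: 14.22
eef_pos: [0.5755, 0.0097, 0.1197]
tool_rot: [-0.078, 0.988, 0.135, -0.011]
contact_force: [0.0, 0.5, -0.5]
gripper_width: 0.248
```

```bash
python3 look.py 9
```

```text
14.225 [0.57547765 0.00973631 0.1196975 ] 0.24751447489208342 [ 0.   0.5 -0.5]
deck tcp [-132.9   -0.3   83.3] rot err [-0.    0.01  0.  ]
```

View pics/sd_9.png

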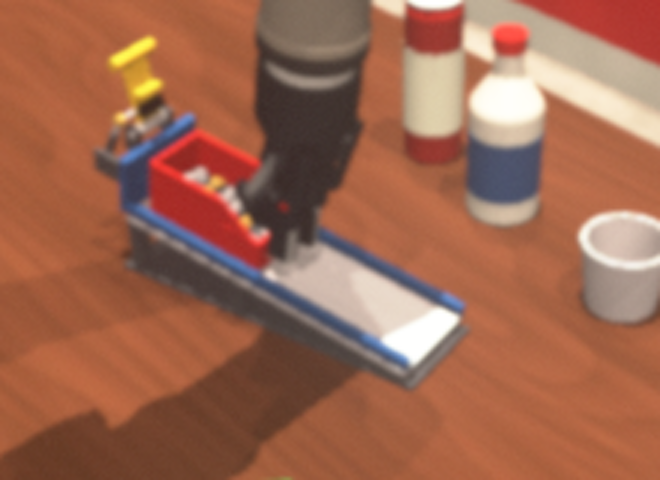

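View pics/wr_9.png

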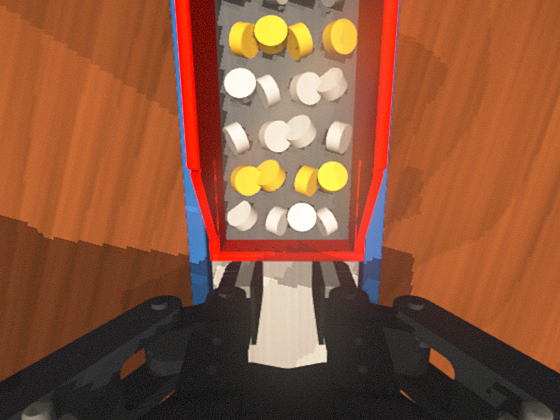

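Nearly home (about 12 mm left). Continue slowly to contact.

>>> apply_moves(moves=[[[0,-0.15,0],[0,0,0],-0.5],[[0,-0.3,0],[0,0,0],-0.5],[[0,-0.38,0],[0,0,0],-0.5],[[0,-0.44,0],[0,0,0],-0.5],[[0,-0.5,0],[0,0,0],-0.5],[[0,-0.5,0],[0,0,0],-0.5]])

```text
t: 15.12
eef_pos: [0.5721, 0.0215, 0.1217]
tool_rot: [-0.078, 0.988, 0.135, -0.011]
contact_force: [0.5, -1.7, -0.1]
gripper_width: 0.247
```

```bash
python3 look.py 10
```

```text
15.125 [0.5721351  0.0215443  0.12165961] 0.2473493575150453 [ 0.5 -1.7 -0.1]
deck tcp [-120.5   -0.2   83.3] rot err [-0.    0.01  0.  ]
```

View pics/sd_10.png

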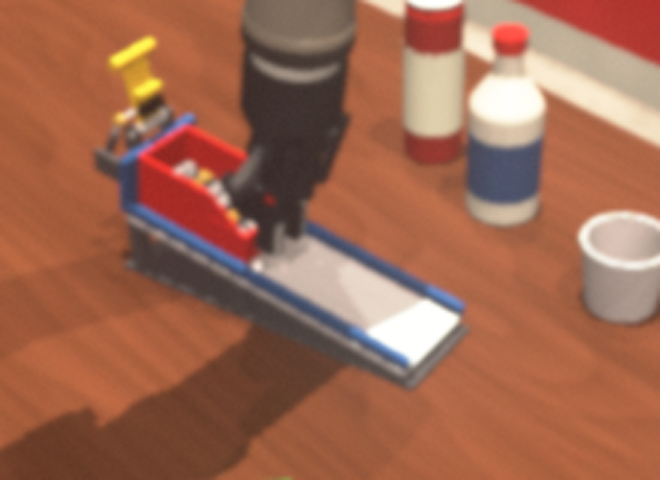

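Not at stop force yet; small increments.

>>> apply_moves(moves=[[[0,-0.05,0],[0,0,0],-0.5],[[0,-0.1,0],[0,0,0],-0.5],[[0,-0.13,0],[0,0,0],-0.5],[[0,-0.13,0],[0,0,0],-0.5]])

```text
t: 15.78
eef_pos: [0.5718, 0.0218, 0.1218]
tool_rot: [-0.076, 0.988, 0.134, -0.011]
contact_force: [3.8, -8.3, -3.6]
gripper_width: 0.248
```

>>> apply_moves(moves=[[[0,0.4,0],[0,0,0],-0.5],[[0,1,0],[0,0,0],-0.5],[[0,1.4,-1],[0,0,0],-0.8],[[0,1.4,-3],[0,0,0],-1],[[0,1.4,-5],[0,0,0],-1],[[0,1.0,-6],[0,0,0],-1],[[0,1.0,-6],[0,0,0],-1],[[0,1.0,-6],[0,0,0],-1]])

```text
t: 16.77
eef_pos: [0.5839, -0.022, 0.2654]
tool_rot: [-0.078, 0.988, 0.135, -0.012]
contact_force: [-0.1, 0.4, -0.3]
gripper_width: 0.001
```

```bash
python3 look.py 11
python3 - <<'E'
from h import *
print(get_obs()['joint_vel'].round(3))
ang=1.9
for n in ['side','scene','wrist']:
    o=get_obs(); c=read_camera(n); print(n,[(np.array(d['pixel']).round(1).tolist(),round(d['conf'],2)) for d in look_for(n,'clip_tip')])
    for a in (1.7,1.8,1.9,2.0): print(a,proj(c,deckp(12-58*np.cos(a),0,62+58*np.sin(a)),o)[0][::-1].round(1))
    print('home corners',proj(c,[deckp(0,29,52),deckp(0,-29,52),deckp(-110,29,30),deckp(-110,-29,30)],o).round(0).tolist())
E
```

```text
16.775 [ 0.58389683 -0.02203839  0.26542916] 0.0006957801345370374 [-0.1  0.4 -0.3]
deck tcp [-1.426e+02  1.000e-01  2.324e+02] rot err [-0.    0.02  0.  ]
[-0.001 -0.     0.001 -0.003  0.001 -0.001 -0.001]
side [([149.9, 196.6], 0.76)]
1.7 [138.6 198.2]
1.8 [138.  196.4]
1.9 [137.7 194.5]
2.0 [137.6 192.8]
home corners [[196.0, 171.0], [212.0, 160.0], [233.0, 198.0], [248.0, 187.0]]
scene [([122.9, 350.0], 0.79)]
1.7 [114.7 350. ]
1.8 [113.2 351.3]
1.9 [111.9 352.5]
2.0 [110.8 353.6]
home corners [[333.0, 135.0], [356.0, 145.0], [309.0, 175.0], [332.0, 186.0]]
wrist []
1.7 [-122.2  286.7]
1.8 [-136.8  286.7]
1.9 [-150.2  286.7]
2.0 [-162.   286.7]
home corners [[241.0, -16.0], [333.0, -16.0], [249.0, 157.0], [325.0, 157.0]]
```

View pics/sd_11.png

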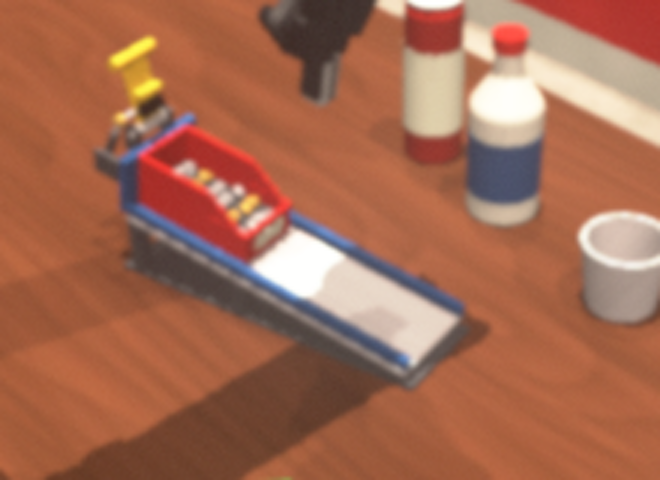

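View pics/wr_11.png

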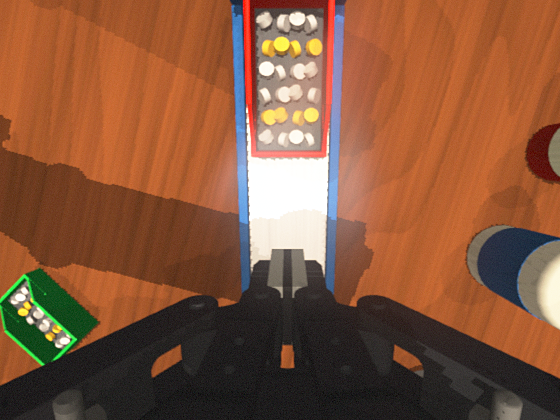

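View pics/sc_11.png

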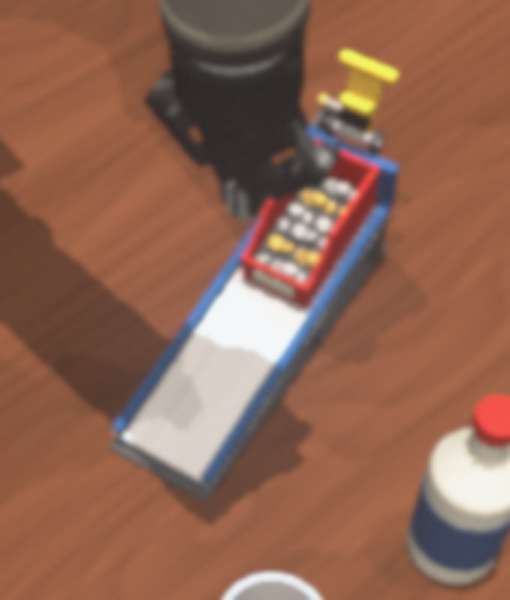

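>>> apply_moves(moves=[[[0,-1,-0.2],[0,0,0],-1],[[0,-3,-0.2],[0,0,0],-1],[[0,-5,-0.2],[0,0,0],-1],[[0,-7,0],[0,0,0],-1],[[0,-7.8,0],[0,0,0],-1],[[0,-7.9,0],[0,0,0],-1],[[0,-7.9,0],[0,0,0],-1],[[0,-7.9,0],[0,0,0],-1]])

```text
t: 18.23
eef_pos: [0.5325, 0.1644, 0.297]
tool_rot: [-0.077, 0.988, 0.134, -0.011]
contact_force: [-0.5, -0.0, -1.0]
gripper_width: 0.0
```

```bash
python3 look.py 12
```

```text
18.225 [0.53245138 0.16443734 0.29700662] 0.00015259613962086892 [-0.5 -0.  -1. ]
deck tcp [ 53.4  -0.3 233.3] rot err [ 0.    0.01 -0.01]
```

View pics/sd_12.png

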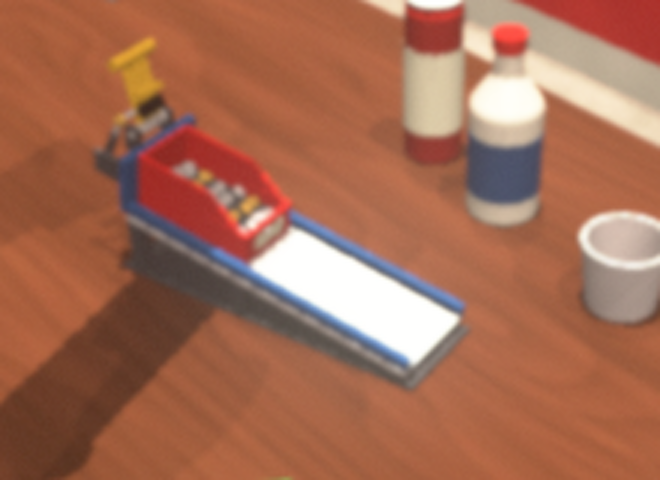

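View pics/sc_12.png

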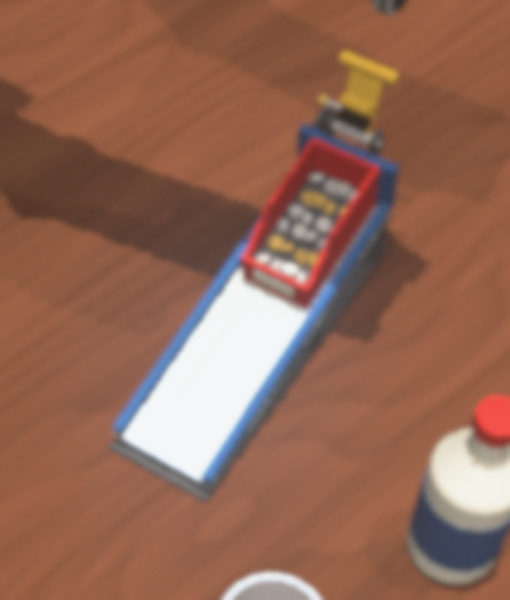

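>>> apply_moves(moves=[[[0,-0.15,0.6],[0,0,0],-1],[[0,-0.15,1.2],[0,0,0],-1],[[0,-0.15,1.8],[0,0,0],-1],[[0,-0.15,2.2],[0,0,0],-1],[[0,-0.15,2.4],[0,0,0],-1],[[0,-0.15,2.4],[0,0,0],-1]])

```text
t: 19.12
eef_pos: [0.5283, 0.1787, 0.2383]
tool_rot: [-0.078, 0.988, 0.135, -0.011]
contact_force: [-0.1, -0.0, 0.4]
gripper_width: 0.001
```

```bash
python3 look.py 13
```

```text
19.125 [0.52833638 0.17872572 0.23830597] 0.0011023980262604592 [-0.1 -0.   0.4]
deck tcp [ 58.9  -0.2 173. ] rot err [-0.    0.01  0.  ]
```

View pics/sd_13.png

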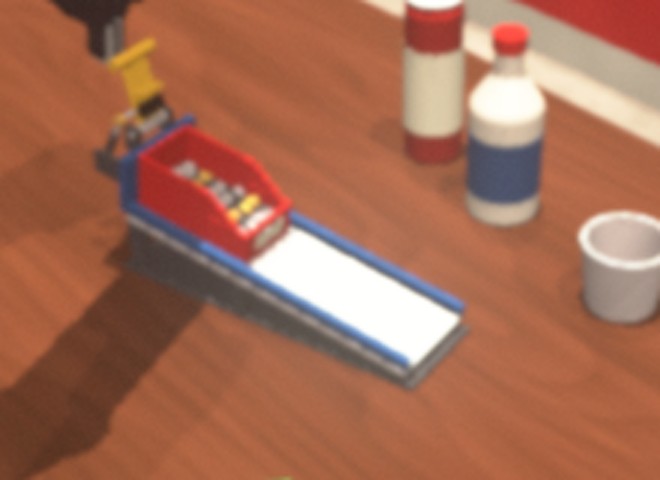

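View pics/sc_13.png

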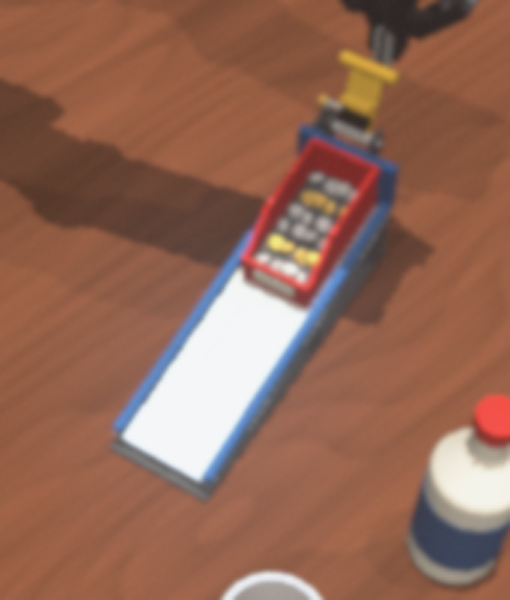

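View pics/wr_13.png

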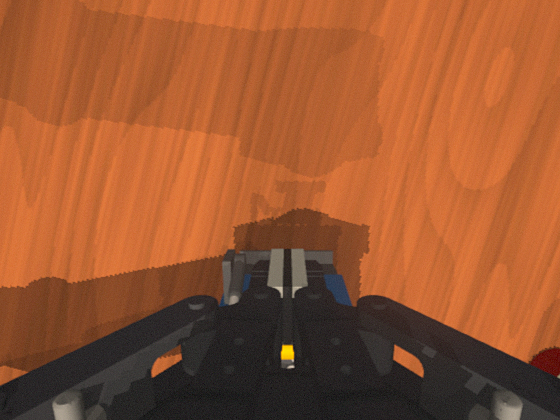

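>>> apply_moves(moves=[[[0,0.4,0],[0,0,0],-1],[[0,0.7,0],[0,0,0],-1],[[0,1,0],[0,0,0],-1],[[0,1.3,0],[0,0,0],-1],[[0,1.6,0],[0,0,0],-1],[[0,1.9,0],[0,0,0],-1],[[0,2.2,0.05],[0,0,0],-1],[[0,2.5,0.1],[0,0,0],-1],[[0,2.8,0.1],[0,0,0],-1],[[0,3.1,0.1],[0,0,0],-1],[[0,3.3,0.1],[0,0,0],-1],[[0,3.5,0.1],[0,0,0],-1],[[0,3.5,0.1],[0,0,0],-1]])

```text
t: 20.9
eef_pos: [0.5516, 0.0954, 0.2224]
tool_rot: [-0.078, 0.988, 0.135, -0.011]
contact_force: [-0.3, -0.3, -0.2]
gripper_width: 0.001
```

```bash
python3 look.py 14
```

```text
20.9 [0.55159127 0.09539386 0.22237807] 0.0008102866383478633 [-0.3 -0.3 -0.2]
deck tcp [-29.   -0.2 170.8] rot err [ 0.    0.01 -0.  ]
```

View pics/sd_14.png

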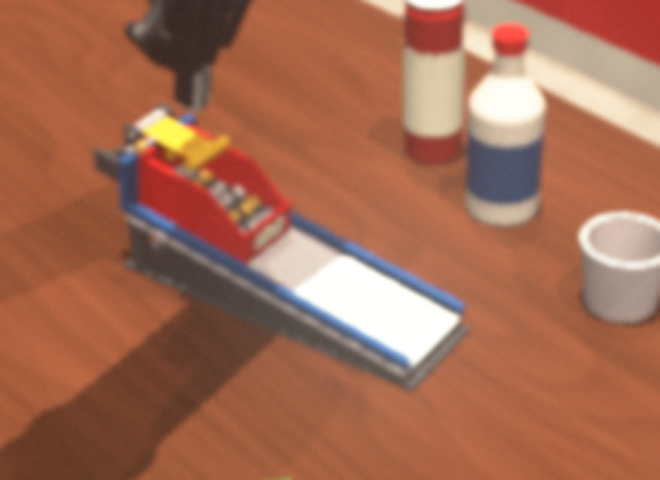

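View pics/sc_14.png

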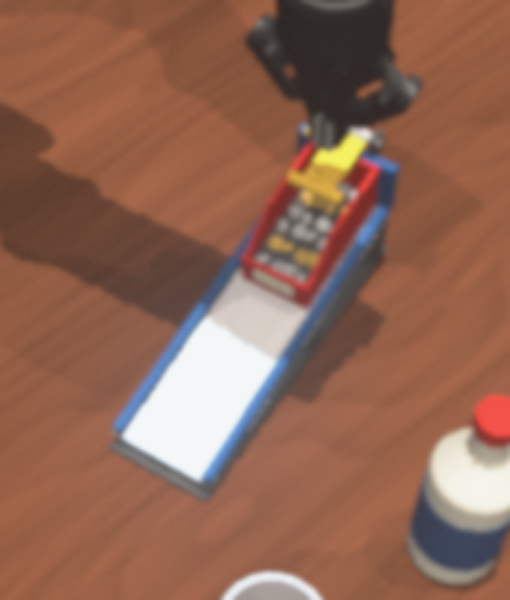

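The clip has snapped shut over the back wall. Retract straight up and check fully.

>>> apply_moves(moves=[[[0,0,-0.8],[0,0,0],-1],[[0,0,-2],[0,0,0],-1],[[0,1,-3.2],[0,0,0],-1],[[0,3,-3.6],[0,0,0],-1],[[0,5,-3.6],[0,0,0],-1],[[0,5,-3.6],[0,0,0],-1],[[0,5,-3.6],[0,0,0],-1]])

```text
t: 21.92
eef_pos: [0.5884, -0.0359, 0.2916]
tool_rot: [-0.078, 0.988, 0.135, -0.011]
contact_force: [-0.1, 0.4, 0.2]
gripper_width: 0.001
```

```bash
python3 look.py 15
python3 - <<'E'
from h import *
save('scfull',read_camera('scene')['color'])
for n in ['side','scene','wrist']:
    o=get_obs(); c=read_camera(n); print(n,[(np.array(d['pixel']).round(1).tolist(),round(d['conf'],2)) for d in look_for(n,'clip_tip')])
    for a in (-.2,0,.1,.2,.3): print(a,proj(c,deckp(12-58*np.cos(a),0,62+58*np.sin(a)),o)[0][::-1].round(1))
    print('home corners',proj(c,[deckp(0,29,52),deckp(0,-29,52),deckp(-110,29,30),deckp(-110,-29,30)],o).round(0).tolist())
E
```

```text
21.925 [ 0.58844423 -0.03585319  0.29164206] 0.0006644877760976666 [-0.1  0.4  0.2]
deck tcp [-152.8   -0.5  260.6] rot err [-0.    0.01  0.01]
side [([165.5, 207.8], 0.82)]
-0.2 [174. 219.]
0 [170.3 219.5]
0.1 [168.2 219.5]
0.2 [166.1 219.3]
0.3 [163.9 218.9]
home corners [[196.0, 171.0], [212.0, 160.0], [233.0, 198.0], [248.0, 187.0]]
scene [([144.9, 340.9], 0.73), ([205.7, 304.3], 0.51)]
-0.2 [154.3 334.9]
0 [151.7 334.7]
0.1 [150.1 334.8]
0.2 [148.3 335. ]
0.3 [146.4 335.4]
home corners [[333.0, 135.0], [356.0, 145.0], [309.0, 175.0], [332.0, 186.0]]
wrist [([33.6, 284.1], 0.86)]
-0.2 [ 51.5 286.4]
0 [ 50.5 286.4]
0.1 [ 48.6 286.4]
0.2 [ 45.7 286.3]
0.3 [ 41.8 286.3]
home corners [[245.0, -19.0], [328.0, -19.0], [252.0, 140.0], [321.0, 140.0]]
```

View pics/sd_15.png

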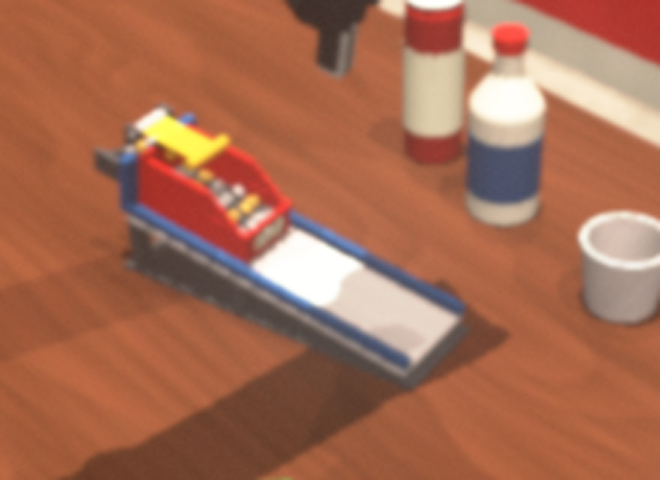

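View pics/wr_15.png

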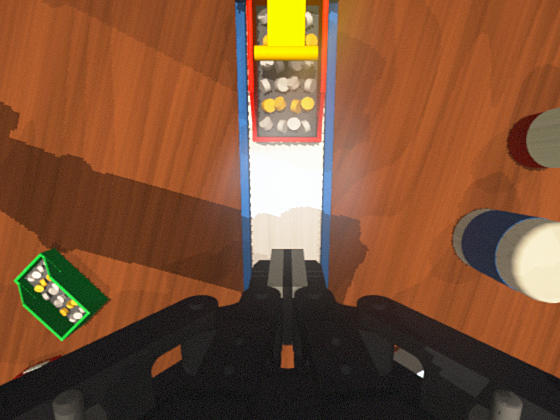

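View pics/scfull.png

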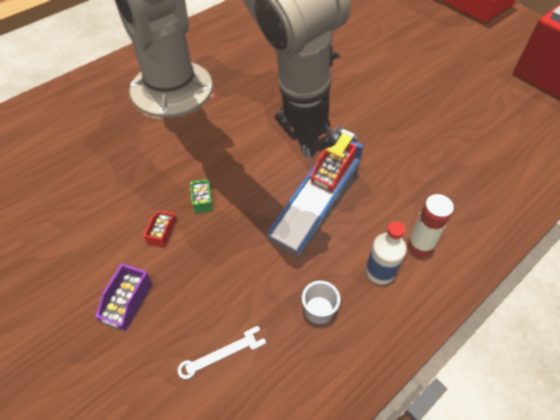

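```bash
python3 -c "
from station import *
print(hand_in())"
```

```text
the job is handed in; nothing more can be done
None
```

The job is done and handed in at about 22 s of the 61 s allowed. I chose the larger red bin and set it down on the low end of the rack with its back wall uphill. After letting go, I pushed it up the ramp from its front wall with part-closed fingers. It stopped moving at about 10 N of push, which I took as the stop. I then drew the clip's crossbar down the slope from behind until it snapped shut.

**Last checks:**
- **Bin:** in the wrist picture its front rim sat at row 140–141, against 140 predicted for home.
- **Clip:** read by eye, its crossbar matched the shut angle of about 0 in the side picture (row 170.5, predicted 170.3) and the wrist picture (row 52, predicted 50.5).
- **Bystanders:** the bottle, spray can, cup, wrench and other bins look unmoved.
- **Robot:** the gripper is clear of everything.

**Disagreement:** the network's `clip_tip` pixels were 5 to 17 rows and up to 12 columns off the predicted shut position. They fell on the clip's arm rather than on the crossbar, so I relied on the bar as seen in the pictures.

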